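# Grade the easel spring plungers by squeeze

### The arm

A 7-joint arm with a two-finger parallel gripper is mounted at the origin on a cart in front of the work surface, level with it; the furniture and walls round the work are solid. World frame = base frame: x ahead of the robot, y to its left, z up, the work surface at z = 0. Lengths are in m, angles in rad, forces in N, time in s.
With the tool pointing down it reaches from about 0.425 to 1.025 m from the base axis. Payload 9.4 kg.
Tool frame: the origin (TCP) lies on the mounting face of the last link; the fingertips stand 173 mm ahead of it and the grasp point (between the pads) lies 155 mm ahead of it (arm.nose_length is the distance from the TCP to the fingertips, in m); y points along the fingers, x is the direction in which the jaws open and shut, and the axes are right-handed (so a half turn about y gives the same grasp; the last joint's range is limited). The gripper opens to 85 mm and grips with 20 to 120 N. Pads are 22 mm wide; open, the fingers measure 114 mm over their backs; the gripper's body (76 mm by 85 mm) begins 54 mm behind the grasp point. The pads swing forward as they close: fully open they stand 13 mm farther back than shut.
Start: joints at [1.207, 0.599, -0.003, 1.599, 0.002, 0.943, -0.08], TCP at [0.205, -0.695, 0.405] pointing down, gripper open.
Joint ranges: [-2.57, 2.57], [-0.35, 1.97], [-1.29, 1.29], [0.11, 2.56], [-1.05, 4.19], [0.11, 1.86], [-2.63, 2.63]. Speed limits (rad/s): [2.22, 2.22, 3.01, 3.01, 3.14, 3.14, 3.14].

### API

Orientations are given as [roll, pitch, yaw] about the fixed x, y, z axes, in that order (R = Rz(yaw) Ry(pitch) Rx(roll)).
In Python, from cell import sensors, vision, order, arm gives the robot as it stands.
- The arm moves only by the tool carry_out, never from a script. Its arguments are lists of equal length, an entry for each row: "delta_rot": the turn, a rotation vector about the tool's x, y, z in rad, a list of three; "dp": the shift along the tool's x, y, z in mm, a list of three; "fingers": the finger opening in mm, from 0 to 85.4. A call has 1 to 12 rows; each row is the pose to reach, as a shift and turn from the pose commanded when the call began, along the tool's axes at that moment; what a row does not reach only later rows make up. A row lasts 1/8 s, in which the tool goes at most 62.5 mm and 10.7 degrees, less where a joint would pass 70% of its speed; a pose out of reach is approached as far as the arm can. A call with a gripper value outside its range is refused whole. The fingers move at their own pace and stop on an object; "force" is the grip in N (left out, the last holds). Time passes only in rows, so rows that repeat a pose let the fingers close. It gives the time, the measured TCP pose, the force and the opening at its end, in the units of the state.
- sensors.get_state(): the state, without advancing time (a new reading comes with each control period).
- vision.snapshot(name): name is "scene" or "top" or "wrist"; returns a dict with "frame" (400x640x3 uint8, blue, green, red), "z_map" (400x640 float32, m along the optical axis (not along the pixel's ray), 0 where there is no reading), "fx", "fy", "cx", "cy" (pixels), "R" (3x3) and "t" (3): a world point X has camera coordinates R X + t; the wrist camera has in their place "mount" (4x4, takes a point from camera to tool coordinates, whose origin is the TCP and whose axes are the tool frame's). Camera axes: x right, y down, z forward; pixel columns grow to the right and rows downward; lengths in m; the calibration is good to about 2 mm. A picture is of the moment at which its call begins: read the wrist's pose just before it.
- order.sign_off(): hands the job in, once; it reports no verdict.
The state is a dict: "clock": time; "q": joint angles; "qd": joint speeds; "joint_torque": joint torques, N m; "position": TCP position; "tcp_rot": TCP orientation; "wrist_force": force on the tool from outside, world axes, zero at the start; "moment": the same for the moment, N m; "opening": finger opening in m.
Only numpy, scipy, OpenCV 4.12 (cv2) and the standard library are available. Lean on these libraries where they do the work, as an engineer would, in place of code of your own. Each camera call takes 0.05 s, during which the arm holds its last target.

### The job

Three look-alike spring plungers for the easel lie among the clutter. Squeeze each one end to end and grade them by how far the button goes in under the same firm squeeze: the one that gives most belongs in the tray bay marked with one rivet, the middle one in the bay with two, the one that gives least in the bay with three. Set them down, without dropping them, flat along their bays, and do not shove or knock over the other things on the table.

Things in the scene. Friction and masses are not known exactly. Their poses are not given: they have to be found in the camera images.
- plunger_p_center (a point): centre (half-way along, 15 mm above the underside) of a loose spring plunger lying on the table; the three look identical: 66 mm long, 30 wide, 30 high, 150 g. x axis = its long axis: a 40 mm dark-and-bright metal housing with square 30 mm flanges (from -33 to +7 mm) and a sprung button (+7 to +33 mm) on a 15 mm rod with a round, slightly domed 23 mm head that faces +x, its axis 15 mm above the underside. z axis up
- plunger_p_button (a joint): how far the button is pushed into the housing (m): 0 fully out. It springs back. A squeeze of 7 N or more pushes it in as far as it will go; inside, the three differ: one goes in about 16 mm, one 10, one 4 (squeezed where it lies, rubbing on the table can hold the button a few mm short; held clear of the table it goes all the way), and which lies where changes from start to start
- plunger_p_ring (a joint): black rubber witness ring, 21 mm diameter, 2.5 mm thick, on the button's rod: distance pushed along the rod towards the head (m). It starts against the housing at 0; the housing pushes it as the button goes in and it stays there by friction when the button comes out again, showing how far the button went
- plunger_q_center (a point): centre (half-way along, 15 mm above the underside) of a loose spring plunger lying on the table; the three look identical: 66 mm long, 30 wide, 30 high, 150 g. x axis = its long axis: a 40 mm dark-and-bright metal housing with square 30 mm flanges (from -33 to +7 mm) and a sprung button (+7 to +33 mm) on a 15 mm rod with a round, slightly domed 23 mm head that faces +x, its axis 15 mm above the underside. z axis up
- plunger_q_button (a joint): how far the button is pushed into the housing (m): 0 fully out. It springs back. A squeeze of 7 N or more pushes it in as far as it will go; inside, the three differ: one goes in about 16 mm, one 10, one 4 (squeezed where it lies, rubbing on the table can hold the button a few mm short; held clear of the table it goes all the way), and which lies where changes from start to start
- plunger_q_ring (a joint): black rubber witness ring, 21 mm diameter, 2.5 mm thick, on the button's rod: distance pushed along the rod towards the head (m). It starts against the housing at 0; the housing pushes it as the button goes in and it stays there by friction when the button comes out again, showing how far the button went
- plunger_r_center (a point): centre (half-way along, 15 mm above the underside) of a loose spring plunger lying on the table; the three look identical: 66 mm long, 30 wide, 30 high, 150 g. x axis = its long axis: a 40 mm dark-and-bright metal housing with square 30 mm flanges (from -33 to +7 mm) and a sprung button (+7 to +33 mm) on a 15 mm rod with a round, slightly domed 23 mm head that faces +x, its axis 15 mm above the underside. z axis up
- plunger_r_button (a joint): how far the button is pushed into the housing (m): 0 fully out. It springs back. A squeeze of 7 N or more pushes it in as far as it will go; inside, the three differ: one goes in about 16 mm, one 10, one 4 (squeezed where it lies, rubbing on the table can hold the button a few mm short; held clear of the table it goes all the way), and which lies where changes from start to start
- plunger_r_ring (a joint): black rubber witness ring, 21 mm diameter, 2.5 mm thick, on the button's rod: distance pushed along the rod towards the head (m). It starts against the housing at 0; the housing pushes it as the button goes in and it stays there by friction when the button comes out again, showing how far the button went
- tray: fixed light wood sorting tray, 140 mm in y, from -80 to +67 mm in x; origin at the centre of its three bays, on the table. Three open bays side by side, each 124 long (tray x) and 40 wide, floor 4 mm high, divider walls 5 thick and 14 high, end walls 10 high. A ledge at the -x end (towards the robot) bears one, two or three rivet heads in front of each bay
- bay_1 (a point): centre of the floor of the bay with one rivet (leftmost), 4 mm above the table; x axis along the bay
- bay_2 (a point): centre of the floor of the bay with two rivets (middle), 4 mm above the table; x axis along the bay
- bay_3 (a point): centre of the floor of the bay with three rivets (rightmost), 4 mm above the table; x axis along the bay
- jar_violet_center (a point): bystander, loose: squat paint jar with white lid, 50 diameter, 58 tall mm; centre, half-way up; it varies in place and is to be left alone
- medium_jar_center (a point): bystander, loose: small glass jar, 62 diameter, 74 tall mm; centre, half-way up; it varies in place and is to be left alone
- drier_bottle_center (a point): bystander, loose: small brown bottle with black cap, 31 diameter, 74 tall mm; centre, half-way up; it varies in place and is to be left alone
- eraser_center (a point): bystander, loose: eraser lying flat, 25 x 48 x 14 mm; centre, half-way up; it varies in place and is to be left alone
- key_wedge_0_center (a point): bystander, loose: thin wooden wedge lying flat, 22 x 62 x 5 mm; centre, half-way up; it varies in place and is to be left alone
- peg_center (a point): bystander, loose: clip lying flat, 15 x 72 x 12 mm; centre, half-way up; it varies in place and is to be left alone
- oil_bottle_center (a point): bystander, loose: tall bottle, 67 diameter, 193 tall mm; centre, half-way up; it varies in place and is to be left alone
There are look-alikes about, which are no part of the job. What is shaped like the part that bears plunger_q_center but yellow is not meant. What is shaped like the part that bears plunger_p_center but orange is not meant.

How it is judged:
By the outcome, as a careful person would: the job done as asked, in the order asked, and still so for the second after the job is handed in, with the robot touching nothing.
It also fails if it takes over 72 s, if anything falls off the work surface, if the arm or the gripper's body presses on something with over 40 N, if the wrist force passes 120 N, or if a joint passes its speed limit or range.

## Working session

There is one attempt and no reset: what is moved stays moved. The work goes in short steps, Python scripts to look and compute and a tool call to move; the robot and the scene stay as the last step left them, time stands still between calls to the robot, and variables do not carry over. Pictures are saved under pics/ and viewed, and the job is handed in when it is done.

Besides the shell and the picture viewer there is one more tool, called after "Request:" by a JSON object that holds its "name" and its "arguments". carry_out: Moves the arm, as the interface text tells. Its arguments: {"type":"object","properties":{"delta_rot":{"type":"array"},"dp":{"type":"array"},"fingers":{"type":"array"},"force":{"type":"number"}},"required":["delta_rot","dp","fingers"]}

```bash
ls; mkdir -p pics
python3 - <<'E'
from cell import sensors, vision, order, arm
import cv2,numpy as np
s=sensors.get_state()
for k,v in s.items(): print(k,np.round(v,3))
for n in ("scene","top","wrist"):
    d=vision.snapshot(n); cv2.imwrite(f"pics/a_{n}.png",d["frame"]); np.savez(f"a_{n}.npz",**d)
    print(n,d["fx"],d["cx"],d["cy"],np.round(d.get("R",d.get("mount")),3),d.get("t"))
print(dir(arm),arm.nose_length)
E
```

```text
pics
clock 0.0
q [ 1.207  0.6   -0.003  1.6    0.002  0.943 -0.08 ]
qd [ 0.     0.001 -0.001 -0.     0.001  0.001  0.   ]
joint_torque [-0.0000e+00 -7.7647e+01  1.5650e+00 -2.5802e+01  1.2000e-02  9.0000e-03
  0.0000e+00]
position [ 0.205 -0.695  0.404]
tcp_rot [-1.571  0.002 -1.284]
wrist_force [-0.759 -0.781  0.776]
moment [-0.016 -0.01   0.019]
opening 0.085
scene 503.68117794523016 320.67837768689617 204.88335886149167 [[-0.656 -0.754  0.002]
 [-0.464  0.401 -0.79 ]
 [ 0.595 -0.52  -0.613]] [0.33737238 0.35693474 1.03294892]
top 467.07687467152215 309.80650254200856 198.80350868497524 [[-0.005 -1.    -0.005]
 [-0.983  0.005 -0.181]
 [ 0.181  0.004 -0.983]] [-0.04668683  0.55011072  1.23045103]
wrist 296.3384105364907 316.9330361984448 202.6501885604344 [[ 1.    -0.001 -0.     0.   ]
 [ 0.    -0.321  0.947  0.029]
 [-0.001 -0.947 -0.321  0.082]
 [ 0.     0.     0.     1.   ]] None
['Unreachable', '__class__', '__delattr__', '__dict__', '__dir__', '__doc__', '__eq__', '__format__', '__ge__', '__getattribute__', '__getstate__', '__gt__', '__hash__', '__init__', '__init_subclass__', '__le__', '__lt__', '__module__', '__ne__', '__new__', '__reduce__', '__reduce_ex__', '__repr__', '__setattr__', '__sizeof__', '__str__', '__subclasshook__', '__weakref__', 'nose_length'] 0.1734
```

View pics/a_scene.png

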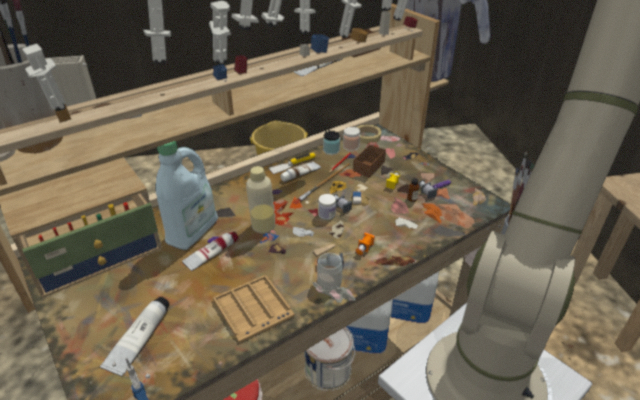

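View pics/a_top.png

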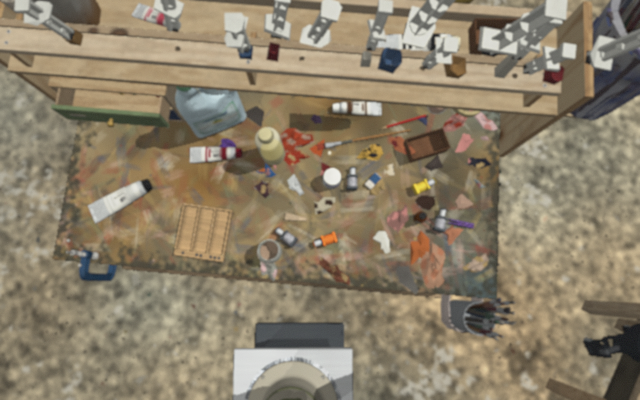

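View pics/a_wrist.png

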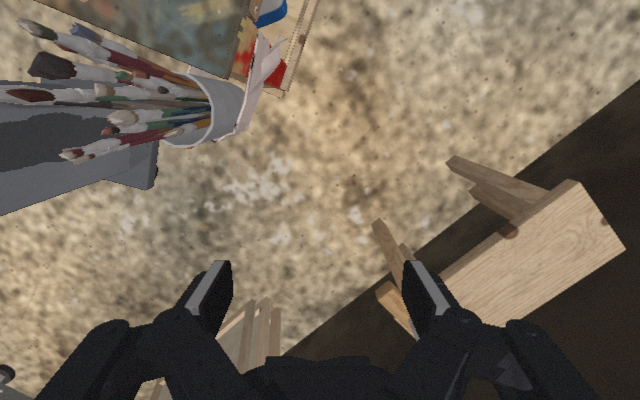

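Run:
```python
import cv2
a=cv2.imread("pics/a_top.png")[120:290,165:505]
b=cv2.resize(a[:, 60:310],None,fx=3.2,fy=3.2,interpolation=cv2.INTER_CUBIC); cv2.imwrite("pics/b_top.png",b)
s=cv2.imread("pics/a_scene.png")[120:310,190:500]; cv2.imwrite("pics/b_scene.png",cv2.resize(s,None,fx=2.58,fy=2.58,interpolation=cv2.INTER_CUBIC))
```

```text
(no output)
```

View pics/b_top.png

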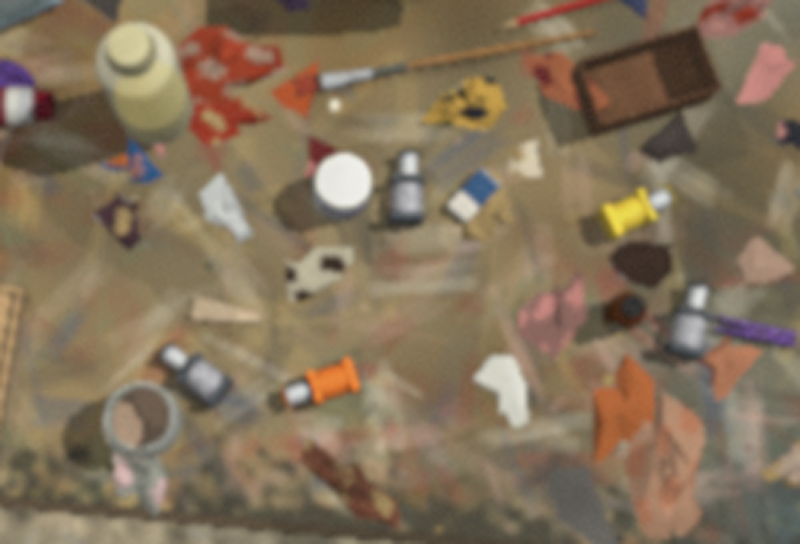

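View pics/b_scene.png

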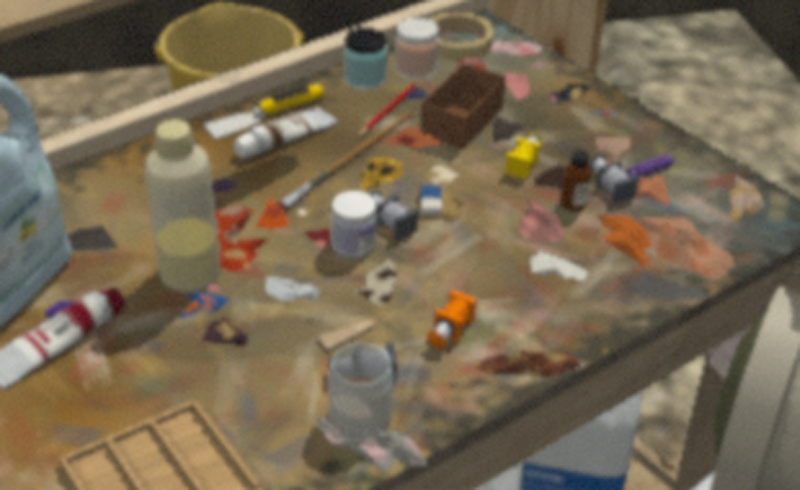

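```bash
cat > h.py <<'E'
import numpy as np,cv2
def cloud(d,R=None,t=None):
    z=d["z_map"]; v,u=np.mgrid[:400,:640]
    P=np.stack([(u-d["cx"])/d["fx"]*z,(v-d["cy"])/d["fy"]*z,z],-1)
    if R is None: R,t=d["R"],d["t"]
    W=(P-t)@R; W[z==0]=np.nan
    return W
def ray(d,u,v,h):
    c=np.array([(u-d["cx"])/d["fx"],(v-d["cy"])/d["fy"],1.])
    o=-d["R"].T@d["t"]; w=d["R"].T@c
    return o+w*(h-o[2])/w[2]
E
python3 - <<'E'
from h import *
d=np.load("a_top.npz"); W=cloud(d); Z=W[...,2]
print(np.nanmedian(Z[200:220,260:300]))
m=((Z>0.004)&(Z<0.25)).astype(np.uint8); m[:100]=0;m[290:]=0
n,l,st,c=cv2.connectedComponentsWithStats(m)
for i in range(1,n):
    if st[i,4]<15: continue
    p=W[l==i]
    (cx,cy),wh,a=cv2.minAreaRect((p[:,:2]*1000).astype(np.float32))
    print(st[i,:4],"area",st[i,4],"ctr",round(cx),round(cy),"wh",np.round(wh),round(a),"zmax",np.round(np.percentile(p[:,2],95)*1000))
h=np.clip(np.nan_to_num(Z)*1000*3,0,255).astype(np.uint8)
cv2.imwrite("pics/h.png",cv2.resize(h[120:290,165:505],None,fx=2.3,fy=2.3,interpolation=0))
E
```

```text
-0.00016149633222620332
[ 51 100 195  39] area 4726 ctr 784 395 wh [106. 514.] 4 zmax 202.0
[332 101  47  14] area 508 ctr 829 -183 wh [136.  42.] 89 zmax 30.0
[564 105  51  15] area 347 ctr 728 -743 wh [97. 27.] 82 zmax 247.0
[427 107  20   7] area 103 ctr 816 -421 wh [57. 17.] 83 zmax 49.0
[395 109  99  53] area 992 ctr 751 -441 wh [100. 289.] 25 zmax 47.0
[247 110  16  13] area 61 ctr 802 109 wh [33. 45.] 21 zmax 9.0
[499 113  48  42] area 1256 ctr 745 -604 wh [124.  22.] 4 zmax 230.0
[396 114  30  11] area 63 ctr 792 -345 wh [21. 89.] 9 zmax 11.0
[382 123  13   5] area 21 ctr 774 -279 wh [ 6. 35.] 12 zmax 13.0
[254 126  60  40] area 1362 ctr 726 23 wh [118. 163.] 14 zmax 192.0
[311 132  76  20] area 254 ctr 734 -161 wh [ 28. 222.] 14 zmax 12.0
[457 136  12  11] area 44 ctr 724 -491 wh [24. 31.] 48 zmax 9.0
[191 138  51  25] area 706 ctr 704 221 wh [ 66. 148.] 5 zmax 33.0
[362 144  19  17] area 148 ctr 698 -226 wh [51. 46.] 76 zmax 12.0
[297 151  10   9] area 32 ctr 686 -26 wh [23. 19.] 34 zmax 9.0
[424 156  19  12] area 81 ctr 665 -402 wh [29. 52.] 10 zmax 9.0
[472 158   8   6] a
[... 1166 characters left out ...]
 area 24 ctr 486 204 wh [28. 14.] 75 zmax 7.0
[273 227  25  20] area 211 ctr 452 21 wh [66. 32.] 54 zmax 32.0
[313 229  24  19] area 213 ctr 441 -91 wh [36. 70.] 24 zmax 31.0
[410 231  36  58] area 854 ctr 387 -380 wh [154.  85.] 29 zmax 15.0
[373 234  12   7] area 26 ctr 444 -240 wh [29. 15.] 57 zmax 10.0
[257 239  25  41] area 628 ctr 391 68 wh [ 64. 102.] 74 zmax 73.0
[383 240   7  10] area 20 ctr 428 -262 wh [22. 13.] 25 zmax 9.0
[ 65 250  36  31] area 434 ctr 393 570 wh [116.  68.] 41 zmax 124.0
[465 253  22  18] area 189 ctr 373 -512 wh [35. 70.] 37 zmax 12.0
[321 259  29  24] area 210 ctr 352 -115 wh [95. 31.] 52 zmax 13.0
[399 268  14  18] area 75 ctr 340 -308 wh [46. 34.] 5 zmax 8.0
```

View pics/h.png

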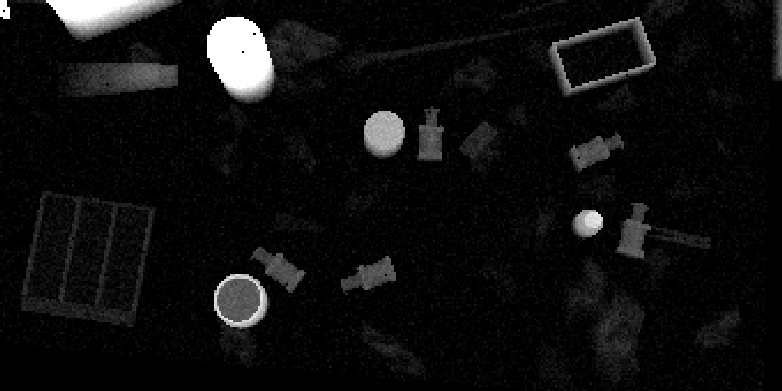

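Run:
```python
from h import *
d=np.load("a_top.npz"); W=cloud(d); Z=W[...,2]
def box(u0,v0,u1,v1,lo,hi,name,save=False):
    S=W[v0:v1,u0:u1].reshape(-1,3); p=S[(S[:,2]>lo)&(S[:,2]<hi)]*1000
    r=cv2.minAreaRect(p[:,:2].astype(np.float32)); print(name,len(p),np.round(r[0],1),np.round(r[1],1),round(r[2],1),"mean",np.round(p.mean(0),1))
    return p
for nm,b in dict(A=(273,226,298,247),B=(343,166,360,192),C=(430,207,447,234)).items():
    p=box(*b,0.017,0.034,nm)
    # axis: through housing centroid (z>26) and head; PCA
    c=p[:,:2].mean(0); u,s,v=np.linalg.svd(p[:,:2]-c); ax=v[0]
    q=(p[:,:2]-c)@ax; w=(p[:,:2]-c)@v[1]
    # button end is narrower
    if np.std(w[q>np.percentile(q,75)])>np.std(w[q<np.percentile(q,25)]): ax=-ax;q=-q
    ctr=c+ax*(q.min()+q.max())/2
    wm=((w.max()+w.min())/2)
    ctr=ctr+v[1]*wm
    print("   ctr",np.round(ctr,1),"len",np.round(q.max()-q.min(),1),"wid",np.ptp(w).round(1),"yaw deg",np.degrees(np.arctan2(ax[1],ax[0])).round(1))
p=box(174,203,234,263,0.006,0.02,"tray")
box(255,236,285,275,0.06,0.08,"jar")
box(410,208,430,228,0.06,0.08,"drier")
box(322,165,343,192,0.05,0.07,"violet")
box(444,215,476,235,0.006,0.02,"peg")
box(366,170,384,196,0.011,0.02,"eraser")
# tray walls by row fit
import sys
h=np.clip(np.nan_to_num(Z)*1000*14,0,255).astype(np.uint8)
f=d["frame"]
a=np.hstack([cv2.resize(f[195:270,165:245],None,fx=5,fy=5,interpolation=2),cv2.cvtColor(cv2.resize(h[195:270,165:245],None,fx=5,fy=5,interpolation=0),8)])
cv2.imwrite("pics/tray.png",a)
```

```text
A 205 [448.2  18.9] [64.9 54.3] 86.6 mean [447.9  18.8  25.6]
   ctr [441.1  25.5] len 66.0 wid 56.1 yaw deg -116.6
B 183 [ 616.2 -168. ] [28.6 66.1] 86.1 mean [ 610.1 -167.5   25.3]
   ctr [ 616.2 -167.9] len 66.1 wid 28.6 yaw deg -5.0
C 204 [ 496.5 -410.5] [30.6 65.5] 76.4 mean [ 491.2 -409.8   25.4]
   ctr [ 496.3 -412.5] len 65.3 wid 30.8 yaw deg -17.3
tray 1044 [464.2 245.9] [162.7 159.7] 86.9 mean [457.4 253.4  10.3]
jar 87 [410.2  61.3] [56.  53.7] 45.1 mean [410.1  58.8  70.3]
drier 44 [ 500.1 -350. ] [17.9 15.8] 64.1 mean [ 499.7 -349.9   72.1]
violet 230 [ 611.9 -109.4] [45.8 45.6] 53.2 mean [ 612.2 -109.4   57.1]
peg 141 [ 482.4 -463.8] [53.9 84.5] 1.0 mean [ 481.3 -465.4   10. ]
eraser 100 [ 606.6 -230.6] [35.4 46.1] 58.8 mean [ 609.8 -228.1   14. ]
```

View pics/tray.png

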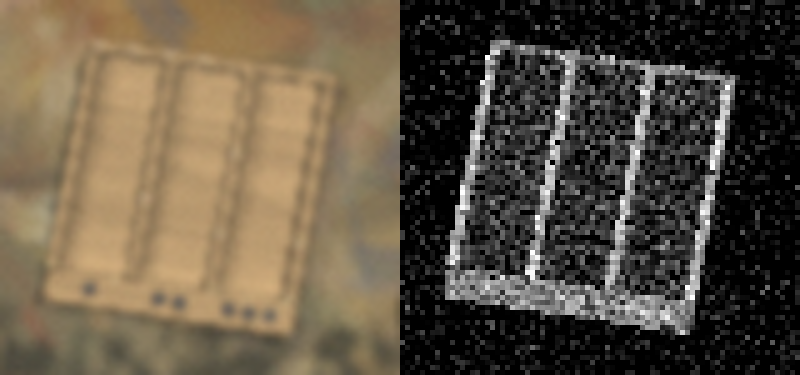

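Run:
```python
from h import *
d=np.load("a_top.npz"); W=cloud(d); Z=W[...,2]
m=((Z>0.017)&(Z<0.034)).astype(np.uint8); m[:226]=0
n,l,st,c=cv2.connectedComponentsWithStats(m,connectivity=4)
i=l[237,286]; p=W[l==i]*1000; print(st[i])
print("A",cv2.minAreaRect(p[:,:2].astype(np.float32)))
c=p[:,:2].mean(0);u,s,v=np.linalg.svd(p[:,:2]-c);print(c,v[0],np.degrees(np.arctan2(v[0][1],v[0][0])))
# tray: walls >8mm
m=((Z>0.0062)&(Z<0.02)).astype(np.uint8); 
n,l,st,c=cv2.connectedComponentsWithStats(m,connectivity=8)
S=st[:,4].copy(); 
ids=[i for i in range(1,n) if 170<c[i][0]<240 and 200<c[i][1]<264]
i=max(ids,key=lambda i:st[i,4]); print(st[i]); p=W[l==i]*1000
print("tray",cv2.minAreaRect(p[:,:2].astype(np.float32)))
# corners by eye from picture (orig px) at z
for nm,(x,y,h) in dict(TL=(490,41,.010),TR=(735,76,.010),BR=(690,333,.010),BL=(445,298,.010)).items():
    print(nm,np.round(ray(d,165+(x-400)/5-.5,195+y/5-.5,h)*1000,1))
```

```text
[274 227  24  20 189]
A ((453.00555419921875, 20.28339385986328), (64.89226531982422, 29.392492294311523), 52.36848831176758)
[449.6865859   16.27593399] [-0.61383924 -0.78943105] -127.86762606441096
[174 203  58  59 836]
tray ((465.71209716796875, 252.8175048828125), (143.59426879882812, 146.70407104492188), 81.7090835571289)
TL [548.  310.9  10. ]
TR [527.2 171.6  10. ]
BR [383.5 192.8  10. ]
BL [403.4 329.4  10. ]
```

```bash
cat >> h.py <<'E'
from scipy.spatial.transform import Rotation as Ro
def rot(yaw,tilt=0):  # degrees; tilt about tool x
    return Ro.from_euler('z',yaw,degrees=True)*Ro.from_euler('x',-90+tilt,degrees=True)
def cur():
    from cell import sensors
    s=sensors.get_state(); return s,np.array(s["position"])*1000,Ro.from_euler('xyz',s["tcp_rot"])
def to(P,p,R,yaw,tilt=0):
    dp=R.inv().apply(np.array(P)-p); rv=(R.inv()*rot(yaw,tilt)).as_rotvec()
    print("dp",np.round(dp,1),"rv",np.round(rv,4),"| dist",np.linalg.norm(dp).round(),"deg",np.degrees(np.linalg.norm(rv)).round(1))
def wrist():
    from cell import vision
    s,p,R=cur(); d=vision.snapshot("wrist"); M=d["mount"]
    Rw=R.as_matrix()@M[:3,:3]; tw=R.apply(M[:3,3])+p/1000
    d=dict(d); d["R"]=Rw.T; d["t"]=-Rw.T@tw
    return d
def fit(d,ctr,rad=45,lo=.017,hi=.034):
    W=cloud(d)*1000; Z=W[...,2]
    m=((Z>lo*1000)&(Z<hi*1000)&(np.hypot(W[...,0]-ctr[0],W[...,1]-ctr[1])<rad)).astype(np.uint8)
    m=cv2.morphologyEx(m,cv2.MORPH_OPEN,np.ones((3,3),np.uint8))
    n,l,st,c=cv2.connectedComponentsWithStats(m)
    i=1+np.argmax(st[1:,4]); p=W[l==i]
    r=cv2.minAreaRect(p[:,:2].astype(np.float32)); print(len(p),"ctr",np.round(r[0],1),"wh",np.round(r[1],1),"ang",round(r[2],1),"zmax",np.percentile(p[:,2],98).round(1)); return p
E
python3 - <<'E'
from h import *
s,p,R=cur()
to((496,-411,380),p,R,-14)
to((496,-411,300),p,R,-14)
E
```

```text
dp [-190.3   24.2  359.5] rv [-5.0000e-04 -1.0396e+00 -1.2000e-03] | dist 407.0 deg 59.6
dp [-190.2  104.2  359.5] rv [-5.0000e-04 -1.0396e+00 -1.2000e-03] | dist 420.0 deg 59.6
```

Request:
{"name": "carry_out", "arguments": {"delta_rot": [[0,-1.04,0],[0,-1.04,0],[0,-1.04,0],[0,-1.04,0],[0,-1.04,0],[0,-1.04,0],[0,-1.04,0],[0,-1.04,0],[0,-1.04,0],[0,-1.04,0]], "dp": [[-190,24,360],[-190,24,360],[-190,24,360],[-190,24,360],[-190,24,360],[-190,24,360],[-190,104,360],[-190,104,360],[-190,104,360],[-190,104,360]], "fingers": [76,76,76,76,76,76,76,76,76,76], "force": 20}}

```text
clock: 1.4
position: [0.4965, -0.4121, 0.3015]
tcp_rot: [-1.572, -0.001, -0.245]
wrist_force: [0.2, -0.7, 0.6]
opening: 0.0759
```

Run:
```python
from h import *
d=wrist(); s,p,R=cur(); print(s["clock"],p,np.degrees(s["tcp_rot"]),s["opening"],s["wrist_force"])
cv2.imwrite("pics/c1.png",d["frame"]); np.savez("c1.npz",**d)
fit(d,(496,-411))
fit(d,(500,-350),30,.06,.09)
to((496,-411,180),p,R,-14)
# finger pixels: where are tips?
```

```text
1.45 [ 496.35258113 -412.32056191  301.94847078] [-9.00636502e+01 -8.04221118e-02 -1.40557084e+01] 0.07610872579666571 [ 0.08213237  0.56016105 -0.5210108 ]
1926 ctr [ 495.4 -412.8] wh [29.8 65.4] ang 73.5 zmax 32.1
678 ctr [ 499.6 -350.9] wh [18.1 18.4] ang 74.5 zmax 76.1
dp [ -0.8 121.9   1.3] rv [ 0.0011 -0.001   0.0014] | dist 122.0 deg 0.1
```

View pics/c1.png

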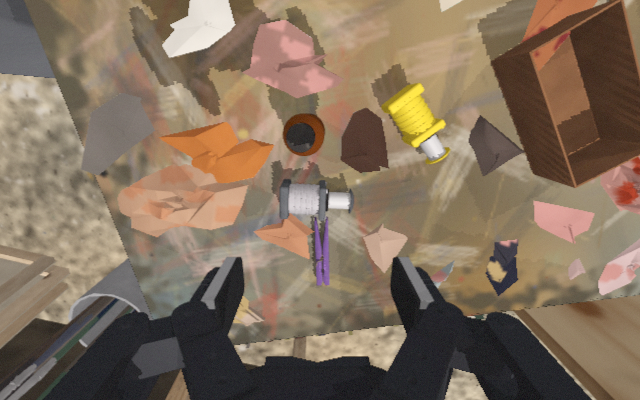

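Run:
```python
from h import *
d=dict(np.load("c1.npz")); M=d["mount"]
T=cloud(d,M[:3,:3].T,-M[:3,:3].T@M[:3,3])*1000
for v,u in [(262,230),(265,236),(300,232),(262,402),(300,400),(330,215)]: print(u,v,np.round(T[v,u],1))
m=(T[...,1]<185)&(T[...,1]>60)&(abs(T[...,0])<75)&(T[...,2]<40)&(T[...,2]>-40)
P=T[m]; 
for lo in range(60,185,8):
    s=P[(P[:,1]>=lo)&(P[:,1]<lo+8)]
    if len(s): print(lo,len(s),"x",s[:,0].min().round(),s[:,0].max().round(),"absmin",abs(s[:,0]).min().round(1),"z",s[:,2].min().round(),s[:,2].max().round(), "ymax",s[:,1].max().round(1))
```

```text
230 262 [-42.3 154.3   9.9]
236 265 [-39.1 152.6   9.3]
232 300 [-39.  141.6  -2.1]
402 262 [ 39.7 154.1  10. ]
400 300 [ 36.8 142.5  -2.8]
215 330 [-32.  102.9  16.1]
76 2032 x -69.0 67.0 absmin 10.6 z 12.0 21.0 ymax 84.0
84 9214 x -71.0 69.0 absmin 0.0 z 1.0 18.0 ymax 92.0
92 7290 x -71.0 69.0 absmin 0.1 z -9.0 18.0 ymax 100.0
100 5934 x -71.0 69.0 absmin 6.9 z -13.0 18.0 ymax 108.0
108 5436 x -71.0 69.0 absmin 31.5 z -13.0 14.0 ymax 116.0
116 1144 x -68.0 67.0 absmin 36.7 z -1.0 14.0 ymax 124.0
124 1315 x -53.0 50.0 absmin 36.4 z -12.0 12.0 ymax 132.0
132 1177 x -53.0 51.0 absmin 36.4 z -13.0 12.0 ymax 140.0
140 964 x -53.0 51.0 absmin 36.5 z -12.0 12.0 ymax 148.0
148 805 x -53.0 50.0 absmin 36.5 z -12.0 12.0 ymax 156.0
156 334 x -51.0 48.0 absmin 36.4 z -11.0 11.0 ymax 163.0
```

```bash
cat >> h.py <<'E'
def tcp(c,yaw,tilt,D=157,z=15):
    return np.array([c[0],c[1],z])-rot(yaw,tilt).apply([0,D,0])
E
python3 - <<'E'
from h import *
s,p,R=cur()
t=tcp((495.4,-412.8),-16.5,8); print(t)
to(t+[0,0,60],p,R,-16.5,8);to(t,p,R,-16.5,8); to(t+[0,0,110],p,R,-16.5,8)
E
```

```text
[ 489.19421449 -433.75038077  170.47208679]
dp [ -1.8  71.5 -22.4] rv [ 0.1407  0.0427 -0.0016] | dist 75.0 deg 8.4
dp [ -1.9 131.5 -22.4] rv [ 0.1407  0.0427 -0.0016] | dist 133.0 deg 8.4
dp [ -1.8  21.5 -22.5] rv [ 0.1407  0.0427 -0.0016] | dist 31.0 deg 8.4
```

Request:
{"name": "carry_out", "arguments": {"delta_rot": [[0.141,0.043,0],[0.141,0.043,0],[0.141,0.043,0],[0.141,0.043,0],[0.141,0.043,0]], "dp": [[-2,72,-22],[-2,72,-22],[-2,100,-22],[-2,131,-22],[-2,131,-22]], "fingers": [76,76,76,76,76]}}

```text
clock: 2.08
position: [0.4892, -0.4318, 0.1698]
tcp_rot: [-1.431, 0.005, -0.286]
wrist_force: [0.2, -0.4, 0.3]
opening: 0.0759
```

Run:
```python
from h import *
d=wrist(); s,p,R=cur(); print(s["clock"],p,np.degrees(s["tcp_rot"]),s["opening"],s["wrist_force"])
cv2.imwrite("pics/c2.png",d["frame"]); np.savez("c2.npz",**d)
```

```text
2.125 [ 489.73343337 -432.03236887  170.95522539] [-82.01107266   0.16001645 -16.37749396] 0.07611487835202457 [-0.36397118 -0.3313502   1.16504352]
```

View pics/c2.png

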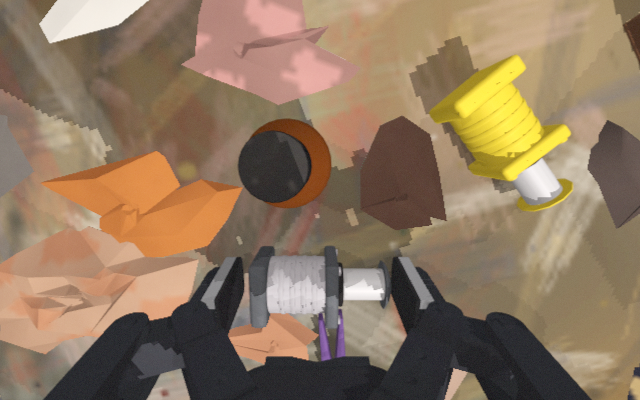

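Request:
{"name": "carry_out", "arguments": {"delta_rot": [[0,0,0],[0,0,0],[0,0,0],[0,0,0],[0,0,0],[0,0,0]], "dp": [[0,0,0],[0,0,0],[0,0,0],[0,0,0],[0,0,0],[0,0,0]], "fingers": [40,40,40,40,40,40], "force": 20}}

```text
clock: 2.88
position: [0.4887, -0.4322, 0.1725]
tcp_rot: [-1.431, 0.004, -0.287]
wrist_force: [-5.4, 2.3, 11.8]
opening: 0.0493
```

Run:
```python
from h import *
s,p,R=cur()
print(s["opening"],s["wrist_force"],p)
t=tcp((495.4,-412.8),-16.5,8)
to(t+[0,0,80],p,R,-16.5,8)
```

```text
0.049312229587620694 [-5.36153516  2.30372938 11.75748854] [ 488.6924005  -432.15721451  172.45112535]
dp [  0.6 -77.5   9.5] rv [ 0.0002  0.0008 -0.0038] | dist 78.0 deg 0.2
```

Request:
{"name": "carry_out", "arguments": {"delta_rot": [[0,0,0],[0,0,0],[0,0,0],[0,0,0],[0,0,0],[0,0,0],[0,0,0]], "dp": [[0,-5,0.7],[0,-15,2.1],[0,-35,4.9],[0,-65,9.1],[0,-100,14],[0,-120,16.8],[0,-120,16.8]], "fingers": [40,40,40,40,40,40,40]}}

```text
clock: 3.75
position: [0.49, -0.4327, 0.2928]
tcp_rot: [-1.431, 0.0, -0.287]
wrist_force: [-0.0, -0.0, -2.4]
opening: 0.0489
```

Run:
```python
from h import *
d=wrist(); s,p,R=cur(); print(s["clock"],p,np.degrees(s["tcp_rot"]),s["opening"],s["wrist_force"])
cv2.imwrite("pics/c3.png",d["frame"])
np.savez("c3.npz",**d)
M=d["mount"]; T=cloud(d,M[:3,:3].T,-M[:3,:3].T@M[:3,3])*1000
m=(abs(T[...,0])<22)&(abs(T[...,2])<20)&(T[...,1]>125)&(T[...,1]<185)
P=T[m]; print(len(P), np.percentile(P,[1,50,99],axis=0).round(1))
```

```text
3.8 [ 489.54008522 -432.52471171  291.30931805] [-81.96279258   0.12541857 -16.44253379] 0.04899657575577895 [-1.19298032  0.5099923  -0.6690573 ]
5610 [[-21.7 140.9 -12.4]
 [ -1.2 145.9   5.1]
 [ 21.1 169.4  14.8]]
```

View pics/c3.png

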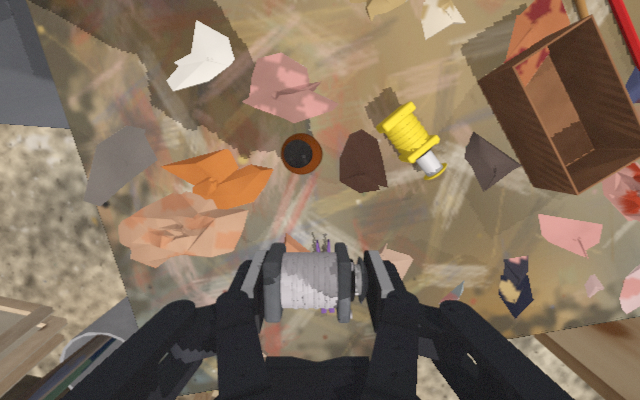

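Run:
```python
from h import *
s,p,R=cur()
t=tcp((478.4,296),-8.2,8,z=19); print(t)
to(t+[0,0,115],p,R,-8.2,8)
```

```text
[475.28353257 274.37321431 174.47208679]
dp [-213.8   96.5  667. ] rv [-0.0008 -0.1428  0.0179] | dist 707.0 deg 8.2
```

Request:
{"name": "carry_out", "arguments": {"delta_rot": [[0,0,0],[0,-0.02,0.003],[0,-0.04,0.005],[0,-0.06,0.008],[0,-0.08,0.01],[0,-0.1,0.013],[0,-0.12,0.015],[0,-0.142,0.018],[0,-0.142,0.018],[0,-0.142,0.018],[0,-0.142,0.018],[0,-0.142,0.018]], "dp": [[-10,4.5,31],[-27,12.2,84],[-46,20.8,143],[-65,29,202],[-84,38,261],[-103,46.5,320],[-122,55,379],[-141,63.6,438],[-160,72,497],[-178,80.5,556],[-195,88,610],[-207,93.5,645]], "fingers": [40,40,40,40,40,40,40,40,40,40,40,40]}}

```text
clock: 5.3
position: [0.4746, 0.2542, 0.2883]
tcp_rot: [-1.43, 0.002, -0.141]
wrist_force: [0.4, -0.5, -1.2]
opening: 0.0492
```

Run:
```python
from h import *
s,p,R=cur(); print(p)
t=tcp((478.4,296),-8.2,8,z=19)
to(t+[0,0,115],p,R,-8.2,8)
```

```text
[474.61595294 254.23053306 288.25294892]
dp [-2.2  1.6 20. ] rv [-0.0012  0.002  -0.0028] | dist 20.0 deg 0.2
```

Request:
{"name": "carry_out", "arguments": {"delta_rot": [[0,0,0],[0,0,0]], "dp": [[-2,1.5,20],[-2,1.5,20]], "fingers": [40,40]}}

```text
clock: 5.55
position: [0.4757, 0.2728, 0.2897]
tcp_rot: [-1.43, 0.002, -0.141]
wrist_force: [-0.6, 0.6, -1.9]
opening: 0.0489
```

Run:
```python
from h import *
d=wrist(); s,p,R=cur(); print(s["clock"],p,np.degrees(s["tcp_rot"]),s["opening"],s["wrist_force"])
np.savez("t1.npz",**d)
W=cloud(d)*1000; Z=W[...,2]
h=np.clip(np.nan_to_num(Z)*14,0,255).astype(np.uint8)
cv2.imwrite("pics/t1.png",np.vstack([cv2.resize(d["frame"],(480,300)),cv2.resize(cv2.cvtColor(h,8),(480,300))]))
M=d["mount"]; T=cloud(d,M[:3,:3].T,-M[:3,:3].T@M[:3,3])*1000
m=(abs(T[...,0])<22)&(abs(T[...,2])<20)&(T[...,1]>125)&(T[...,1]<185)
print("held lowest/high world z",np.percentile(Z[m],[1,99]), np.percentile(W[m][:,1],[1,99]))
```

```text
5.6 [475.89395933 271.29786874 289.70450471] [-81.99593637   0.13761731  -8.15508745] 0.04920464880455646 [ 0.60656645  0.26538681 -1.58572606]
held lowest/high world z [123.43838739 149.26283191] [279.49589264 310.9782858 ]
```

View pics/t1.png

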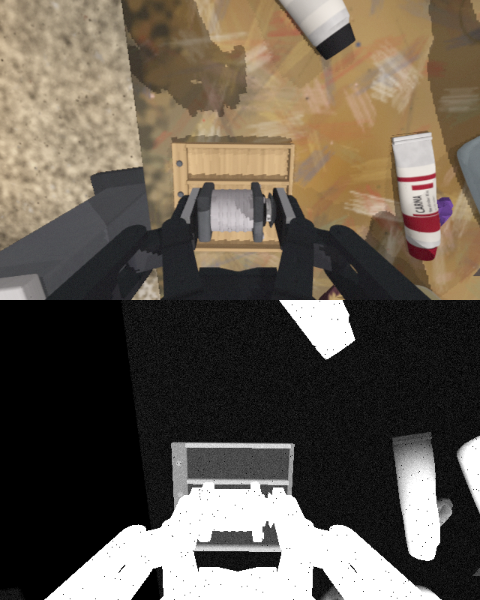

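Run:
```python
from h import *
d=dict(np.load("t1.npz")); W=cloud(d)*1000
P=W.reshape(-1,3); P=P[np.isfinite(P[:,0])]
for yaw in (-7.2,-7.7,-8.2,-8.7):
    c,s=np.cos(np.radians(yaw)),np.sin(np.radians(yaw))
    q=P[:,:2]-[472,251.5]; x=q@[c,s]; y=q@[-s,c]
    m=(P[:,2]>11.5)&(P[:,2]<17)&(abs(x)<60)&(abs(y)<75)
    H,e=np.histogram(y[m],bins=np.arange(-76,76,1)); 
    print(yaw,[(e[i],H[i]) for i in range(len(H)) if H[i]>40])
    m=(P[:,2]>7)&(P[:,2]<12)&(y>30)&(y<62); H,e=np.histogram(x[m],bins=np.arange(-90,80,2)); print("   x",[(e[i],H[i]) for i in range(len(H)) if H[i]>25])
```

```text
-7.2 [(np.int64(-70), np.int64(89)), (np.int64(-69), np.int64(103)), (np.int64(-68), np.int64(156)), (np.int64(-67), np.int64(157)), (np.int64(-66), np.int64(129)), (np.int64(-65), np.int64(59)), (np.int64(19), np.int64(57)), (np.int64(20), np.int64(102)), (np.int64(21), np.int64(111)), (np.int64(22), np.int64(148)), (np.int64(23), np.int64(153)), (np.int64(24), np.int64(101)), (np.int64(25), np.int64(48)), (np.int64(63), np.int64(49)), (np.int64(64), np.int64(84)), (np.int64(65), np.int64(147)), (np.int64(66), np.int64(149)), (np.int64(67), np.int64(155)), (np.int64(68), np.int64(136)), (np.int64(69), np.int64(82))]
   x [(np.int64(-80), np.int64(64)), (np.int64(-78), np.int64(66)), (np.int64(-76), np.int64(62)), (np.int64(-74), np.int64(56)), (np.int64(-72), np.int64(51)), (np.int64(-70), np.int64(51)), (np.int64(-68), np.int64(61)), (np.int64(-66), np.int64(65)), (np.int64(-64), np.int64(89)), (np.int64(60), np.int64(37)), (np.int64(62), np.int64(77)), (np.int64(64), np.int64(63))]
-7.7 [(np.int64(-71), np.int64(45)), (np.int64(-70), np.int64(94)), (np.int64(-69), np.int64(106)), 
[... 2082 characters left out ...]
 np.int64(111)), (np.int64(22), np.int64(131)), (np.int64(23), np.int64(200)), (np.int64(24), np.int64(125)), (np.int64(64), np.int64(125)), (np.int64(65), np.int64(143)), (np.int64(66), np.int64(163)), (np.int64(67), np.int64(158)), (np.int64(68), np.int64(190)), (np.int64(69), np.int64(41))]
   x [(np.int64(-82), np.int64(34)), (np.int64(-80), np.int64(68)), (np.int64(-78), np.int64(66)), (np.int64(-76), np.int64(58)), (np.int64(-74), np.int64(51)), (np.int64(-72), np.int64(53)), (np.int64(-70), np.int64(54)), (np.int64(-68), np.int64(64)), (np.int64(-66), np.int64(74)), (np.int64(-64), np.int64(52)), (np.int64(60), np.int64(85)), (np.int64(62), np.int64(64)), (np.int64(64), np.int64(48))]
```

Run:
```python
from h import *
s,p,R=cur(); print(p)
t=tcp((478.3,295.5),-8.3,8,z=19)
for dz in (115,60,10,1): to(t+[0,0,dz],p,R,-8.3,8)
```

```text
[475.89395933 271.29786874 289.70450471]
dp [-1.1  0.6  2.4] rv [-0.0001  0.0022 -0.0027] | dist 3.0 deg 0.2
dp [-1.  55.  -5.3] rv [-0.0001  0.0022 -0.0027] | dist 55.0 deg 0.2
dp [ -0.9 104.6 -12.2] rv [-0.0001  0.0022 -0.0027] | dist 105.0 deg 0.2
dp [ -0.8 113.5 -13.5] rv [-0.0001  0.0022 -0.0027] | dist 114.0 deg 0.2
```

Request:
{"name": "carry_out", "arguments": {"delta_rot": [[0,0,0],[0,0,0],[0,0,0],[0,0,0],[0,0,0],[0,0,0]], "dp": [[-1,30,-2.5],[-1,70,-8],[-1,95,-11.5],[-1,106,-13],[-1,111,-14],[-1,113.5,-14.3]], "fingers": [40,40,40,40,40,40]}}

```text
clock: 6.35
position: [0.4758, 0.2729, 0.1768]
tcp_rot: [-1.429, 0.0, -0.144]
wrist_force: [-0.7, 0.3, -0.9]
opening: 0.049
```

Request:
{"name": "carry_out", "arguments": {"delta_rot": [[0,0,0],[0,0,0]], "dp": [[0,1,0],[0,1,0]], "fingers": [40,40]}}

```text
clock: 6.6
position: [0.4757, 0.2731, 0.1766]
tcp_rot: [-1.429, -0.0, -0.144]
wrist_force: [-0.1, -2.1, 3.6]
opening: 0.0488
```

Request:
{"name": "carry_out", "arguments": {"delta_rot": [[0,0,0],[0,0,0],[0,0,0],[0,0,0],[0,0,0],[0,0,0]], "dp": [[0,0.5,0],[0,1.5,0],[0,3,0],[0,4,0],[0,4,0],[0,4,0]], "fingers": [53,58,63,68,74,76]}}

```text
clock: 7.35
position: [0.4756, 0.2739, 0.1714]
tcp_rot: [-1.43, 0.001, -0.144]
wrist_force: [0.2, -0.4, 0.6]
opening: 0.076
```

Run:
```python
from h import *
d=wrist(); s,p,R=cur(); print(s["clock"],p,np.degrees(s["tcp_rot"]),s["opening"],s["wrist_force"])
cv2.imwrite("pics/t2.png",d["frame"])
W=cloud(d)*1000
fit(d,(478,295),45,.022,.040)
```

```text
7.4 [475.59968105 273.95056011 171.42695032] [-8.19127823e+01  6.14056824e-02 -8.22969400e+00] 0.0759584881134175 [-0.39734753 -0.2344734  -0.09663696]
7159 ctr [476.9 294.7] wh [30.4 65.7] ang 81.6 zmax 36.0
```

View pics/t2.png

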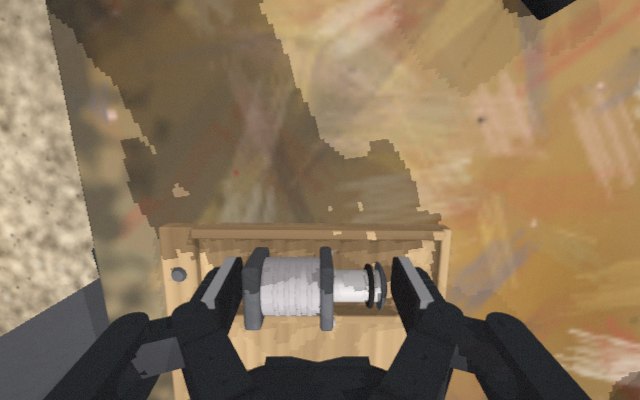

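Run:
```python
from h import *
s,p,R=cur()
to(p+[0,0,120],p,R,-8.3,8)
t=tcp((616.2,-168),-4.5,8); print(t)
to(t+[0,0,120],p,R,-4.5,8)
```

```text
dp [-1.000e-01 -1.188e+02  1.690e+01] rv [-0.0015  0.0011 -0.0012] | dist 120.0 deg 0.1
[ 614.48565488 -189.78282005  170.47208679]
dp [ 203.7 -179.8 -417.9] rv [-0.0016 -0.0646  0.008 ] | dist 499.0 deg 3.7
```

Request:
{"name": "carry_out", "arguments": {"delta_rot": [[0,0,0],[0,0,0],[0,0,0],[0,-0.065,0.008],[0,-0.065,0.008],[0,-0.065,0.008],[0,-0.065,0.008],[0,-0.065,0.008],[0,-0.065,0.008],[0,-0.065,0.008],[0,-0.065,0.008],[0,-0.065,0.008]], "dp": [[0,-30,4],[0,-80,11.5],[0,-118,17],[204,-180,-418],[204,-180,-418],[204,-180,-418],[204,-180,-418],[204,-180,-418],[204,-180,-418],[204,-180,-418],[204,-180,-418],[204,-180,-418]], "fingers": [76,76,76,76,76,76,76,76,76,76,76,76]}}

```text
clock: 8.9
position: [0.6147, -0.1949, 0.29]
tcp_rot: [-1.431, -0.001, -0.085]
wrist_force: [0.3, 0.8, -0.8]
opening: 0.0762
```

Run:
```python
from h import *
d=wrist(); s,p,R=cur(); print(s["clock"],p,np.degrees(s["tcp_rot"]),s["opening"],s["wrist_force"])
cv2.imwrite("pics/b1.png",d["frame"]); np.savez("b1.npz",**d)
fit(d,(616,-168))
fit(d,(612,-110),40,.045,.07)
```

```text
8.95 [ 614.45847952 -191.96911883  290.19027324] [-8.19194976e+01  7.96126647e-03 -4.68794528e+00] 0.07623173618654124 [-0.53171735  1.03407975 -0.4654949 ]
2027 ctr [ 615.2 -167.7] wh [29.6 65.2] ang 86.2 zmax 32.2
3471 ctr [ 611.7 -109.4] wh [46.8 46.3] ang 39.5 zmax 60.7
```

View pics/b1.png

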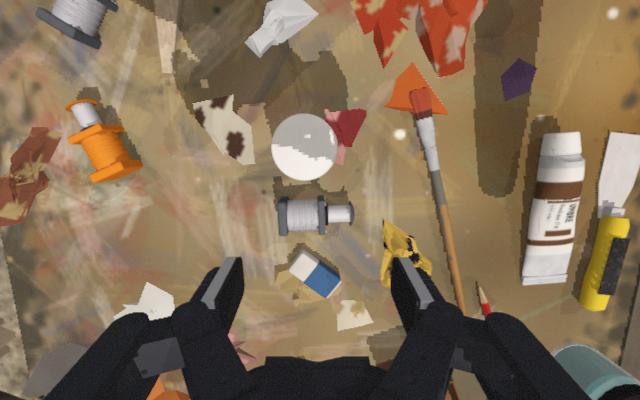

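Run:
```python
from h import *
P=[];
s,p,R=cur(); print(p)
t=tcp((615.5,-167.8),-4,8); print(t)
for dz in (60,0): to(t+[0,0,dz],p,R,-4,8)
```

```text
[ 614.45847952 -191.96911883  290.19027324]
[ 613.97580871 -189.59695092  170.47208679]
dp [-0.7 59.5 -6.1] rv [-0.0014 -0.0119  0.0015] | dist 60.0 deg 0.7
dp [ -0.7 118.9 -14.5] rv [-0.0014 -0.0119  0.0015] | dist 120.0 deg 0.7
```

Request:
{"name": "carry_out", "arguments": {"delta_rot": [[0,-0.012,0],[0,-0.012,0],[0,-0.012,0],[0,-0.012,0],[0,-0.012,0]], "dp": [[-0.7,40,-4.5],[-0.7,75,-9.5],[-0.7,105,-13.5],[-0.7,118.5,-15.7],[-0.7,118.5,-15.7]], "fingers": [76,76,76,76,76]}}

```text
clock: 9.57
position: [0.614, -0.1877, 0.1708]
tcp_rot: [-1.429, -0.001, -0.065]
wrist_force: [-0.1, -1.0, 0.2]
opening: 0.0761
```

Run:
```python
from h import *
d=wrist(); s,p,R=cur(); print(s["clock"],p,np.degrees(s["tcp_rot"]),s["opening"],s["wrist_force"])
cv2.imwrite("pics/b2.png",d["frame"]); np.savez("b2.npz",**d)
fit(d,(616,-168))
to(tcp((615.5,-167.8),-4,8),p,R,-4,8)
```

```text
9.625 [ 614.40228076 -187.97777943  171.62662484] [-81.8905284   -0.1208197   -3.74684144] 0.0758880772015702 [0.69410603 0.69313512 0.22199235]
6929 ctr [ 615.3 -167.8] wh [30.7 65.3] ang 87.0 zmax 32.0
dp [-0.3  0.9 -1.8] rv [-0.0019  0.0047  0.0015] | dist 2.0 deg 0.3
```

View pics/b2.png

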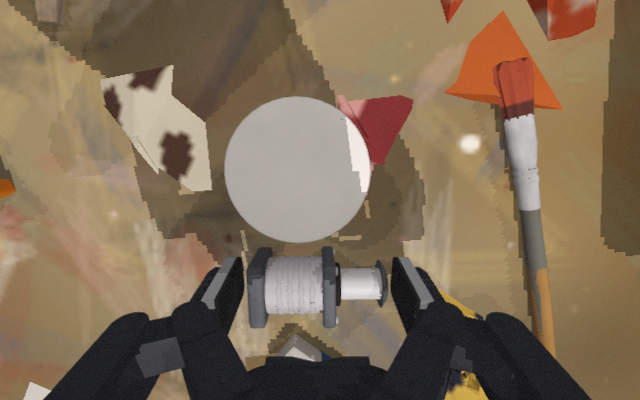

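Request:
{"name": "carry_out", "arguments": {"delta_rot": [[0,0,0],[0,0,0],[0,0,0],[0,0,0],[0,0,0],[0,0,0]], "dp": [[0,0,-1.2],[0,0,-1.2],[0,-1,-1.2],[0,-1.5,-1.2],[0,-2,-1.2],[0,-2,-1.2]], "fingers": [40,40,40,40,40,40], "force": 20}}

```text
clock: 10.38
position: [0.6141, -0.1904, 0.1729]
tcp_rot: [-1.43, -0.002, -0.066]
wrist_force: [0.6, 0.2, -1.0]
opening: 0.0606
```

Request:
{"name": "carry_out", "arguments": {"delta_rot": [[0,0,0],[0,0,0],[0,0,0],[0,0,0],[0,0,0],[0,0,0],[0,0,0]], "dp": [[0,-5,0.7],[0,-15,2.1],[0,-35,4.9],[0,-65,9.1],[0,-100,14],[0,-120,16.8],[0,-120,16.8]], "fingers": [40,40,40,40,40,40,40]}}

```text
clock: 11.25
position: [0.6141, -0.1906, 0.2962]
tcp_rot: [-1.43, -0.005, -0.067]
wrist_force: [-0.2, 0.0, -2.5]
opening: 0.0606
```

Run:
```python
from h import *
d=wrist(); s,p,R=cur(); print(s["clock"],p,np.degrees(s["tcp_rot"]),s["opening"],s["wrist_force"])
cv2.imwrite("pics/b3.png",d["frame"])
M=d["mount"]; T=cloud(d,M[:3,:3].T,-M[:3,:3].T@M[:3,3])*1000
m=(abs(T[...,0])<24)&(abs(T[...,2])<20)&(T[...,1]>125)&(T[...,1]<185)
W=cloud(d)*1000
print("top z",np.percentile(W[m][:,2],[1,90,99]),"tool", np.percentile(T[m],[1,99],axis=0).round(1))
for nm,b in dict(b2=(472,251.5),b3=(465.6,207)).items():
    t=tcp(b,-8.3,8,z=19); to(t+[0,0,115],p,R,-8.3,8)
```

```text
11.3 [ 613.69733357 -190.55952738  294.68959303] [-81.9381998   -0.17692438  -3.81103043] 0.060777245687337826 [ 0.55404925 -0.63314992 -1.35406626]
top z [132.4215728  154.19452153 155.28152475] tool [[-23.8 141.5 -12. ]
 [ 23.2 167.1  15. ]]
dp [-172.5   62.1  405.2] rv [-0.0012  0.078  -0.0079] | dist 445.0 deg 4.5
dp [-175.9   55.8  360.8] rv [-0.0012  0.078  -0.0079] | dist 405.0 deg 4.5
```

View pics/b3.png

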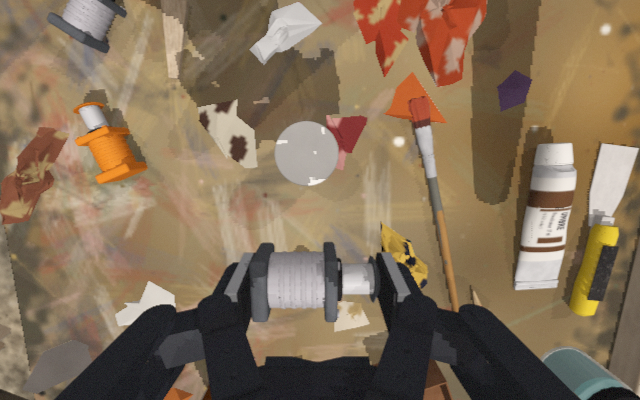

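Request:
{"name": "carry_out", "arguments": {"delta_rot": [[0,0.01,0],[0,0.02,0],[0,0.04,-0.004],[0,0.06,-0.006],[0,0.078,-0.008],[0,0.078,-0.008],[0,0.078,-0.008],[0,0.078,-0.008],[0,0.078,-0.008],[0,0.078,-0.008],[0,0.078,-0.008]], "dp": [[-13,4,26],[-37,11,75],[-63,20,130],[-89,28,183],[-115,36,236],[-140,44,288],[-160,51,329],[-172,55,353],[-176,56,360.5],[-176,56,360.5],[-176,56,360.5]], "fingers": [40,40,40,40,40,40,40,40,40,40,40]}}

```text
clock: 12.68
position: [0.4629, 0.1839, 0.2887]
tcp_rot: [-1.43, 0.001, -0.147]
wrist_force: [-0.2, 0.1, -0.9]
opening: 0.0608
```

Run:
```python
from h import *
s,p,R=cur(); print(s["clock"],p,s["opening"])
t=tcp((465.6,206.5),-8.3,8,z=19); print(t)
for dz in (115,10,0): to(t+[0,0,dz],p,R,-8.3,8)
```

```text
12.675 [462.90503987 183.88523076 288.73193199] 0.060771211064586036
[462.44579148 184.87868651 174.47208679]
dp [-0.6 -0.6  1. ] rv [-0.0008 -0.002  -0.0011] | dist 1.0 deg 0.1
dp [ -0.5 103.4 -13.7] rv [-0.0008 -0.002  -0.0011] | dist 104.0 deg 0.1
dp [ -0.4 113.3 -15.1] rv [-0.0008 -0.002  -0.0011] | dist 114.0 deg 0.1
```

Request:
{"name": "carry_out", "arguments": {"delta_rot": [[0,0,0],[0,0,0],[0,0,0],[0,0,0],[0,0,0],[0,0,0],[0,0,0]], "dp": [[0,30,-3.5],[0,70,-9.2],[0,95,-12.7],[0,106,-14.3],[0,110,-14.8],[0,112,-15],[0,112,-15]], "fingers": [40,40,40,40,40,40,40]}}

```text
clock: 13.55
position: [0.4629, 0.1845, 0.176]
tcp_rot: [-1.43, 0.001, -0.147]
wrist_force: [-2.5, 0.2, 0.6]
opening: 0.0608
```

Request:
{"name": "carry_out", "arguments": {"delta_rot": [[0,0,0],[0,0,0]], "dp": [[0,1,0],[0,1.5,0]], "fingers": [40,40]}}

```text
clock: 13.8
position: [0.4626, 0.1846, 0.1757]
tcp_rot: [-1.431, -0.001, -0.147]
wrist_force: [-4.4, -7.4, 30.1]
opening: 0.0603
```

Request:
{"name": "carry_out", "arguments": {"delta_rot": [[0,0,0],[0,0,0],[0,0,0],[0,0,0],[0,0,0],[0,0,0]], "dp": [[0,-1,0],[0,-1,0],[0,0,0],[0,0,0],[0,0,0],[0,0,0]], "fingers": [60,62,65,68,74,76]}}

```text
clock: 14.55
position: [0.4624, 0.1864, 0.1745]
tcp_rot: [-1.429, 0.001, -0.145]
wrist_force: [0.9, 0.3, 1.0]
opening: 0.0761
```

Run:
```python
from h import *
d=wrist(); s,p,R=cur(); print(s["clock"],p,np.degrees(s["tcp_rot"]),s["opening"],s["wrist_force"])
cv2.imwrite("pics/t3.png",d["frame"])
fit(d,(465.6,206.5),45,.022,.040)
# A hover, yaw 52, tilt 20
print(p)
to(p+[0,0,120],p,R,-8.3,8)
t=tcp((453,20.3),52.3,20,D=156,z=15); print(t); to(t+[0,0,120],p,R,52.3,20)
```

```text
14.6 [462.44551927 186.40661197 174.55524224] [-8.19046550e+01  6.32806180e-02 -8.28491749e+00] 0.07610445522294931 [ 1.0041307  -0.44630572  0.43818425]
6838 ctr [464.2 206.6] wh [30.4 65.4] ang 81.4 zmax 36.1
[462.44551927 186.40661197 174.55524224]
dp [-1.000e-01 -1.188e+02  1.690e+01] rv [-0.0017  0.0001 -0.0011] | dist 120.0 deg 0.1
[495.21584424 -12.32811229 161.59204884]
dp [  60.9 -133.1 -174.9] rv [ 0.1874 -1.0277  0.2561] | dist 228.0 deg 61.6
```

View pics/t3.png

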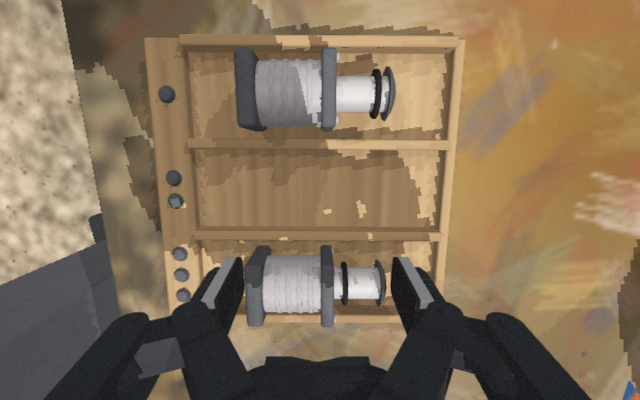

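Request:
{"name": "carry_out", "arguments": {"delta_rot": [[0,0,0],[0,0,0],[0,0,0],[0.187,-1.028,0.256],[0.187,-1.028,0.256],[0.187,-1.028,0.256],[0.187,-1.028,0.256],[0.187,-1.028,0.256],[0.187,-1.028,0.256],[0.187,-1.028,0.256],[0.187,-1.028,0.256],[0.187,-1.028,0.256]], "dp": [[0,-30,4],[0,-80,11.5],[0,-118,17],[61,-133,-175],[61,-133,-175],[61,-133,-175],[61,-133,-175],[61,-133,-175],[61,-133,-175],[61,-133,-175],[61,-133,-175],[61,-133,-175]], "fingers": [76,76,76,76,76,76,76,76,76,76,76,76]}}

```text
clock: 16.1
position: [0.4951, -0.0123, 0.2818]
tcp_rot: [-1.223, 0.001, 0.911]
wrist_force: [0.4, -0.4, -0.6]
opening: 0.0762
```

Run:
```python
from h import *
d=wrist(); s,p,R=cur(); print(s["clock"],p,np.degrees(s["tcp_rot"]),s["opening"],s["wrist_force"])
cv2.imwrite("pics/a1.png",d["frame"]); np.savez("a1.npz",**d)
fit(d,(453,20),40)
fit(d,(410,60),40,.06,.09)
```

```text
16.15 [495.12350752 -12.26240096 281.78459017] [-7.00945393e+01  3.77511429e-02  5.22442122e+01] 0.07595734059278131 [ 0.27499004 -0.44206594 -0.76403369]
2028 ctr [451.7  20.3] wh [65.1 30.2] ang 52.4 zmax 32.1
1093 ctr [409.9  62.1] wh [57.9 54.7] ang 4.7 zmax 76.6
```

View pics/a1.png

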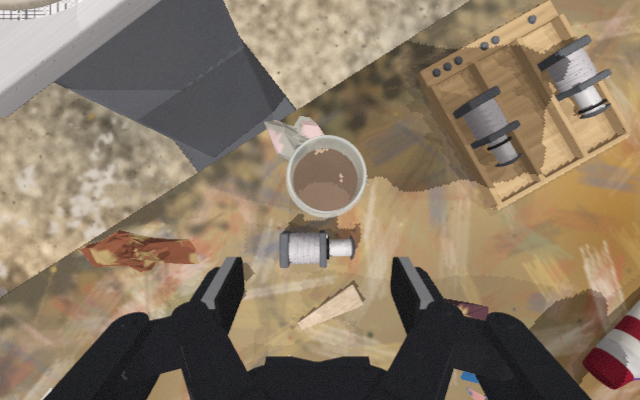

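Run:
```python
from h import *
s,p,R=cur()
t=tcp((452.2,20.3),52.4,20,D=158,z=15); print(t)
for dz in (60,0): to(t+[0,0,dz],p,R,52.4,20)
```

```text
[495.01468475 -12.67174595 163.47143408]
dp [ -0.4  54.8 -20. ] rv [ 0.0016 -0.0028  0.0003] | dist 58.0 deg 0.2
dp [ -0.3 111.2 -40.4] rv [ 0.0016 -0.0028  0.0003] | dist 118.0 deg 0.2
```

Request:
{"name": "carry_out", "arguments": {"delta_rot": [[0,0,0],[0,0,0],[0,0,0],[0,0,0],[0,0,0]], "dp": [[-0.3,35,-12.7],[-0.3,75,-27.2],[-0.3,100,-36.3],[-0.3,111,-40.4],[-0.3,111,-40.4]], "fingers": [76,76,76,76,76]}}

```text
clock: 16.77
position: [0.4951, -0.0125, 0.1635]
tcp_rot: [-1.222, 0.0, 0.913]
wrist_force: [-0.3, 0.1, 1.2]
opening: 0.0763
```

Run:
```python
from h import *
d=wrist(); s,p,R=cur(); print(s["clock"],p,np.degrees(s["tcp_rot"]),s["opening"],s["wrist_force"])
cv2.imwrite("pics/a2.png",d["frame"])
fit(d,(453,20),40)
to(tcp((452.2,20.3),52.4,20,D=158,z=15),p,R,52.4,20)
```

```text
16.825 [495.28343582 -12.48827148 164.07848033] [-7.00476417e+01 -1.93354792e-02  5.23012102e+01] 0.07627933314357664 [-0.06769722 -0.52376357 -0.50444   ]
7028 ctr [451.7  20.5] wh [65.4 30. ] ang 52.7 zmax 32.1
dp [-0.3  0.6 -0.1] rv [ 0.0008 -0.0015  0.0009] | dist 1.0 deg 0.1
```

View pics/a2.png

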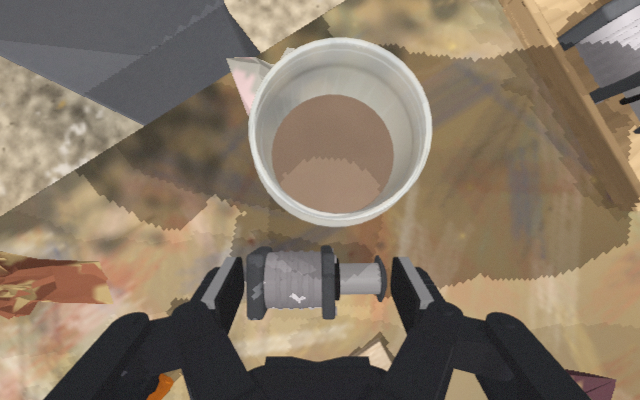

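Request:
{"name": "carry_out", "arguments": {"delta_rot": [[0,0,0],[0,0,0],[0,0,0],[0,0,0],[0,0,0],[0,0,0]], "dp": [[0,0,0],[0,0,0],[0,-1,0.4],[0,-2,0.7],[0,-2.5,0.9],[0,-2.5,0.9]], "fingers": [40,40,40,40,40,40], "force": 20}}

```text
clock: 17.58
position: [0.4952, -0.0127, 0.1661]
tcp_rot: [-1.222, -0.0, 0.913]
wrist_force: [0.5, 0.9, -1.5]
opening: 0.0549
```

Request:
{"name": "carry_out", "arguments": {"delta_rot": [[0,0,0],[0,0,0],[0,0,0],[0,0,0],[0,0,0],[0,0,0],[0,0,0],[0,0,0]], "dp": [[0,-4.7,1.7],[0,-14,5.1],[0,-33,12],[0,-61,22.2],[0,-94,34.2],[0,-113,41],[0,-122,44.5],[0,-122,44.5]], "fingers": [40,40,40,40,40,40,40,40]}}

```text
clock: 18.58
position: [0.4949, -0.0127, 0.2964]
tcp_rot: [-1.223, 0.0, 0.913]
wrist_force: [-0.1, 0.1, -1.6]
opening: 0.0552
```

Run:
```python
from h import *
d=wrist(); s,p,R=cur(); print(s["clock"],p,np.degrees(s["tcp_rot"]),s["opening"],s["wrist_force"])
cv2.imwrite("pics/a3.png",d["frame"])
M=d["mount"]; T=cloud(d,M[:3,:3].T,-M[:3,:3].T@M[:3,3])*1000
m=(abs(T[...,0])<24)&(abs(T[...,2])<20)&(T[...,1]>125)&(T[...,1]<185)
W=cloud(d)*1000
print("top z",np.percentile(W[m][:,2],[1,90,99]))
t=tcp((472,251),-8.3,20,D=158,z=19); print(t); to(t+[0,0,115],p,R,-8.3,20)
```

```text
18.625 [494.83816336 -12.76541536 295.76034739] [-7.00464398e+01  2.82237543e-02  5.23100873e+01] 0.05506933722171823 [ 0.91680151  0.11868559 -1.49570986]
top z [142.65521054 162.54496092 163.56759125]
[464.19910889 197.52683515 167.47143408]
dp [147.7  64.6 139.1] rv [ 0.001   0.994  -0.3618] | dist 213.0 deg 60.6
```

View pics/a3.png

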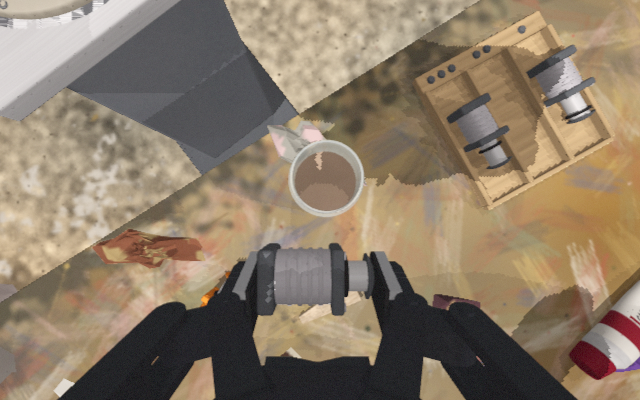

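Request:
{"name": "carry_out", "arguments": {"delta_rot": [[0,0.12,-0.044],[0,0.28,-0.102],[0,0.44,-0.16],[0,0.6,-0.218],[0,0.76,-0.277],[0,0.9,-0.328],[0.001,0.994,-0.362],[0.001,0.994,-0.362],[0.001,0.994,-0.362],[0.001,0.994,-0.362]], "dp": [[10,4,9],[35,14,32],[63,25,58],[90,37,84],[115,49,108],[135,58,127],[148,64.5,139],[148,64.5,139],[148,64.5,139],[148,64.5,139]], "fingers": [40,40,40,40,40,40,40,40,40,40]}}

```text
clock: 19.88
position: [0.465, 0.1966, 0.2822]
tcp_rot: [-1.222, 0.001, -0.146]
wrist_force: [-0.1, -0.5, -2.3]
opening: 0.0547
```

Run:
```python
from h import *
d=wrist(); s,p,R=cur(); print(s["clock"],p,np.degrees(s["tcp_rot"]),s["opening"],s["wrist_force"])
cv2.imwrite("pics/t4.png",d["frame"])
M=d["mount"]; T=cloud(d,M[:3,:3].T,-M[:3,:3].T@M[:3,3])*1000
m=(abs(T[...,0])<24)&(abs(T[...,2])<20)&(T[...,1]>125)&(T[...,1]<185)
W=cloud(d)*1000
print("top z",np.percentile(W[m][:,2],[1,90,99]))
t=tcp((472,251),-8.3,20,D=158,z=19)
for dz in (115,10,0): to(t+[0,0,dz],p,R,-8.3,20)
```

```text
19.925 [465.05871896 196.5645075  282.34104617] [-6.99849737e+01  5.79629926e-02 -8.37453247e+00] 0.0550307342951327 [ 0.72405726  0.89062366 -1.25710367]
top z [129.08677814 148.51185783 149.57577176]
dp [-1.   0.2  0.8] rv [-0.0003 -0.0016 -0.0005] | dist 1.0 deg 0.1
dp [ -0.9  98.8 -35.1] rv [-0.0003 -0.0016 -0.0005] | dist 105.0 deg 0.1
dp [ -0.9 108.2 -38.5] rv [-0.0003 -0.0016 -0.0005] | dist 115.0 deg 0.1
```

View pics/t4.png

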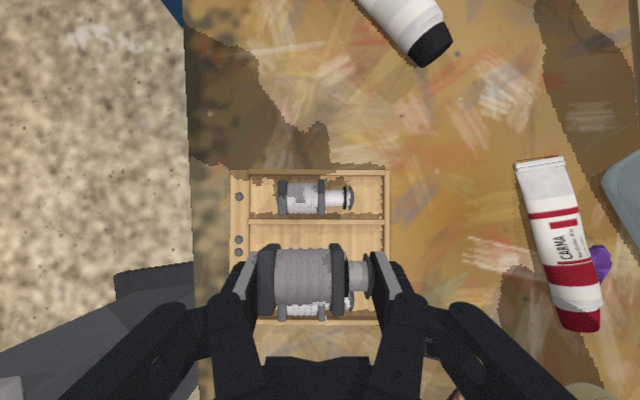

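Request:
{"name": "carry_out", "arguments": {"delta_rot": [[0,0,0],[0,0,0],[0,0,0],[0,0,0],[0,0,0],[0,0,0],[0,0,0]], "dp": [[-1,30,-10.4],[-1,65,-23],[-1,90,-32],[-1,101,-36],[-1,105,-37.5],[-1,106.5,-38],[-1,106.5,-38]], "fingers": [40,40,40,40,40,40,40]}}

```text
clock: 20.8
position: [0.4642, 0.1978, 0.1687]
tcp_rot: [-1.22, 0.002, -0.147]
wrist_force: [-0.5, -1.1, -2.0]
opening: 0.0549
```

Request:
{"name": "carry_out", "arguments": {"delta_rot": [[0,0,0],[0,0,0]], "dp": [[0,0.7,-0.3],[0,0.7,-0.3]], "fingers": [40,40]}}

```text
clock: 21.05
position: [0.464, 0.1983, 0.1692]
tcp_rot: [-1.221, -0.001, -0.146]
wrist_force: [0.4, -0.4, -1.5]
opening: 0.0549
```

Request:
{"name": "carry_out", "arguments": {"delta_rot": [[0,0,0],[0,0,0]], "dp": [[0,0.7,-0.3],[0,0.7,-0.3]], "fingers": [40,40]}}

```text
clock: 21.3
position: [0.4638, 0.1987, 0.1684]
tcp_rot: [-1.221, -0.0, -0.145]
wrist_force: [-0.3, 0.2, -2.3]
opening: 0.055
```

Run:
```python
from h import *
s,p,R=cur(); print(s["clock"],p,s["wrist_force"])
```

```text
21.3 [463.77394168 198.73446143 168.38978188] [-0.32601052  0.247173   -2.34984753]
```

Request:
{"name": "carry_out", "arguments": {"delta_rot": [[0,0,0],[0,0,0]], "dp": [[0,0.7,-0.3],[0,0.7,-0.3]], "fingers": [40,40]}}

```text
clock: 21.55
position: [0.4637, 0.1987, 0.168]
tcp_rot: [-1.221, -0.001, -0.144]
wrist_force: [-0.4, -2.1, 6.5]
opening: 0.055
```

Contact. Release with slight lowering.

Request:
{"name": "carry_out", "arguments": {"delta_rot": [[0,0,0],[0,0,0],[0,0,0],[0,0,0],[0,0,0],[0,0,0]], "dp": [[0,0,0],[0,0.7,-0.3],[0,1.5,-0.5],[0,2,-0.7],[0,2,-0.7],[0,2,-0.7]], "fingers": [56,60,64,68,74,76]}}

```text
clock: 22.3
position: [0.4638, 0.1987, 0.1653]
tcp_rot: [-1.221, -0.0, -0.145]
wrist_force: [-0.2, -0.0, 0.2]
opening: 0.076
```

Run:
```python
from h import *
d=wrist(); s,p,R=cur(); print(s["clock"],p,np.degrees(s["tcp_rot"]),s["opening"],s["wrist_force"])
cv2.imwrite("pics/t5.png",d["frame"])
fit(d,(472,251),40,.022,.040)
to(p+[0,0,130],p,R,-8.3,20)
```

```text
22.35 [463.784626   198.66067033 165.36250135] [-6.99608686e+01 -6.01851660e-03 -8.29910390e+00] 0.07575084056973297 [ 0.66932256 -0.3771811   0.58328371]
7231 ctr [470.3 252.4] wh [29.7 65.2] ang 81.7 zmax 36.2
dp [   0.  -122.1   44.5] rv [-0.0007  0.0001  0.0001] | dist 130.0 deg 0.0
```

View pics/t5.png

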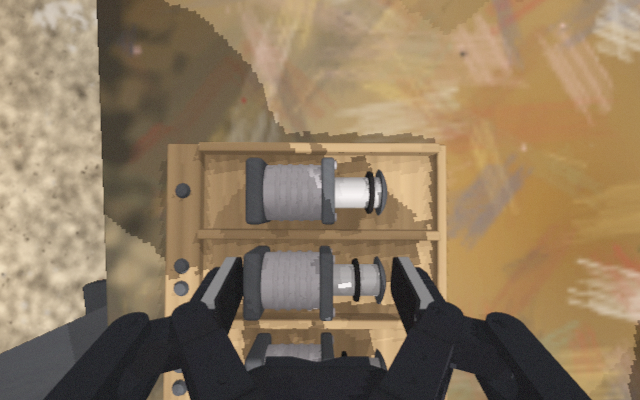

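Request:
{"name": "carry_out", "arguments": {"delta_rot": [[0,0,0],[0,0,0],[0,0,0],[0,0,0],[0,0,0],[0,0,0],[0,0,0],[0,0,0],[0,0,0],[0,0,0]], "dp": [[0,-30,11],[0,-70,25.5],[0,-122,44.5],[0,-170,62],[0,-240,-140],[0,-240,-140],[0,-240,-140],[0,-240,-140],[0,-240,-140],[0,-240,-140]], "fingers": [76,76,76,76,76,76,76,76,76,76]}}

```text
clock: 23.6
position: [0.433, -0.0123, 0.343]
tcp_rot: [-1.221, -0.001, -0.145]
wrist_force: [0.4, 0.1, -0.2]
opening: 0.0761
```

Run:
```python
from h import *
from cell import vision
s,p,R=cur(); print(s["clock"],p,s["qd"])
d=vision.snapshot("top"); d0=dict(np.load("a_top.npz")); 
W=cloud(d)*1000; W0=cloud(d0)*1000
cv2.imwrite("pics/f_top.png",cv2.resize(d["frame"][120:290,165:505],None,fx=2.3,fy=2.3,interpolation=2))
for c in [(478,295),(470.5,252),(464.2,206.5)]: fit(d,c,38,.022,.040)
for nm,c,r,lo,hi in [("jar",(410,60),42,60,90),("violet",(612,-110),40,45,70),("drier",(500,-350),30,60,90),("oil",(720,30),60,150,220),("eraser",(606,-231),30,11,18),("peg",(480,-465),42,7,15),("wedge",(507,-1),35,3.5,8)]:
    for w in (W0,W):
        m=(w[...,2]>lo)&(w[...,2]<hi)&(np.hypot(w[...,0]-c[0],w[...,1]-c[1])<r); print(nm,m.sum(),w[m].mean(0).round(1))
d=vision.snapshot("scene"); cv2.imwrite("pics/f_scene.png",d["frame"])
```

```text
23.6 [433.00087613 -12.30582164 343.01829601] [-2.42453348e-02  9.27869723e-04 -9.09841724e-04 -2.11416593e-03
  2.80089628e-06 -6.86683741e-05  1.47768407e-03]
148 ctr [470.1 294.3] wh [27.  48.2] ang 83.2 zmax 36.9
162 ctr [470.5 251.5] wh [28.8 62.6] ang 83.2 zmax 36.6
160 ctr [464.4 205.4] wh [25.3 64.4] ang 78.6 zmax 36.0
jar 88 [409.8  58.9  70.4]
jar 42 [415.8  77.7  70.5]
violet 240 [ 611.6 -109.1   56.7]
violet 236 [ 611.8 -109.1   56.9]
drier 45 [ 499.9 -350.    72.3]
drier 45 [ 500.  -350.5   71.6]
oil 335 [688.   53.7 175.3]
oil 333 [688.2  54.  175.1]
eraser 96 [ 609.5 -227.6   13.7]
eraser 112 [ 608.9 -227.7   13.6]
peg 109 [ 481.6 -469.3   10. ]
peg 112 [ 482.  -468.2   10.4]
wedge 102 [5.076e+02 1.000e-01 5.300e+00]
wedge 1 [540.8  -7.2   3.7]
```

View pics/f_top.png

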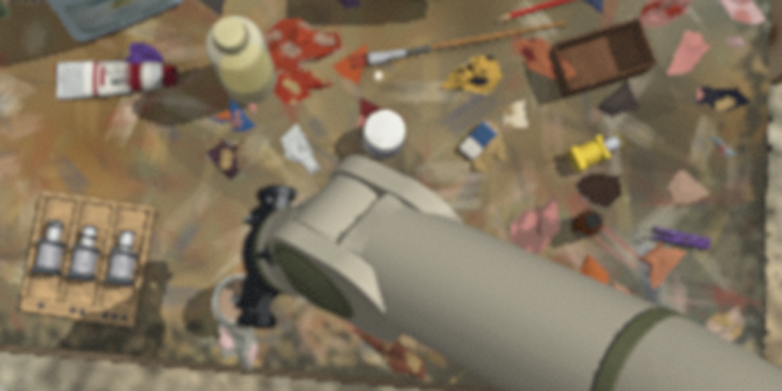

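Run:
```python
from h import *
d=wrist()
fit(d,(410,60),42,.06,.09); W=cloud(d)*1000
m=(W[...,2]>3.5)&(W[...,2]<8)&(np.hypot(W[...,0]-507,W[...,1])<35); print(m.sum(),W[m].mean(0))
from cell import order
print(order.sign_off())
```

```text
806 ctr [410.3  62.8] wh [56.8 57. ] ang 79.7 zmax 76.8
716 [505.25047173  -1.34556942   6.2005052 ]
the job is handed in; nothing more can be done
None
```

All three plungers are graded and lying flat along their bays, and the job is handed in at about 24 s of the 72 s allowed. I gripped each one end to end at 20 N, lifted it clear of the table, set it down with its underside on the bay floor, and only then released it.

| Plunger | Where it lay (x, y in mm) | Gripper opening when squeezed | Travel (from 66 mm length) | Placed in |
|---|---|---|---|---|
| Beside the brown bottle | 495, -413 | 49 mm | about 17 mm, the 16 mm one | Bay with one rivet |
| Beside the glass jar | 452, 20 | 55 mm | about 11 mm, the 10 mm one | Bay with two rivets |
| Beside the violet jar | 615, -168 | 60.7 mm | about 5 mm, the 4 mm one | Bay with three rivets |

- **Grading:** The travel readings run about 1 mm over the nominal values, but the order is clear. The witness rings seen in the tray agree with it.
- **Placing:** Wrist pictures right after each release put the three centres within about 2 mm of the bay centres, and tops at about 36 mm by depth (34 expected). In the final top picture the rectangle for the bay 1 plunger came out short, 48 mm instead of about 65. I put that down to coarse depth at that range, since the picture shows it lying normally.
- **Bystanders:** The violet jar, brown bottle, oil bottle, eraser and clip measured the same before and after, to about 1 mm. The arm hid the glass jar and the wedge from the top camera at the end. The wrist camera had them within about 4 mm and 3 mm of their first positions; the jar matched its earlier wrist reading to under 1 mm.
- **Forces:** The highest wrist force I saw was about 30 N, for a moment as the bay 3 plunger touched the tray floor.

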